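# Swipe the mirror-light dimmer up to full

### The job

Turn the mirror light up on the round dimmer: put the fingertips lightly on the green smallest dot of the dark curved touch bar and run them along the bar over every dot in turn to the orange largest one, without lifting off on the way and without pressing the springy bar to its stop. Finish with the fingertips still resting on the orange dot, holding the bar slightly down, so that the setting is stored. Leave the comb that lies inside the curve and the other things where they are.

Things in the scene. Friction and masses are not known exactly. Their poses are not given: they have to be found in the camera images.
- dimmer: Round white wireless dimmer, fixed to the counter: disc of 196 mm diameter, 12 mm thick. Origin at the centre of its underside, z up. It carries the dark touch bar, which follows an arc of radius 75 mm about the disc's centre through 200 degrees; the middle of the arc (the fourth dot) lies on the dimmer's +x axis, the smallest dot at -100 degrees and the largest at +100 degrees from it (counter-clockwise from above). It may lie turned any way.
- touch_bar (a joint): How far the whole touch bar is pressed down, in m: 0 = up, 0.010 = on its hard stop. The bar is 20 mm wide, its flat top stands 30 mm above the counter (18 mm above the disc) when up, and it sinks level as one piece under a light spring: about 1.2 N starts it moving, then 0.6 N per mm (about 4 N at 5 mm, 7 N at the stop). It springs back up when let go.
- mark1 (a point): Centre of the first and smallest dot, bright green, 8 mm in diameter, flat on the top surface of the touch bar; it moves down with the bar. Neighbouring dots are 43 mm apart along the arc. The point midway between the fingertips is what counts as being on a dot.
- mark2 (a point): Centre of the second dot, white, 9.5 mm in diameter, flat on the top surface of the touch bar; it moves down with the bar. Neighbouring dots are 43 mm apart along the arc. The point midway between the fingertips is what counts as being on a dot.
- mark3 (a point): Centre of the third dot, white, 11 mm in diameter, flat on the top surface of the touch bar; it moves down with the bar. Neighbouring dots are 43 mm apart along the arc. The point midway between the fingertips is what counts as being on a dot.
- mark4 (a point): Centre of the fourth dot, white, 12.5 mm in diameter, flat on the top surface of the touch bar; it moves down with the bar. Neighbouring dots are 43 mm apart along the arc. The point midway between the fingertips is what counts as being on a dot.
- mark5 (a point): Centre of the fifth dot, white, 14 mm in diameter, flat on the top surface of the touch bar; it moves down with the bar. Neighbouring dots are 43 mm apart along the arc. The point midway between the fingertips is what counts as being on a dot.
- mark6 (a point): Centre of the sixth dot, white, 15.5 mm in diameter, flat on the top surface of the touch bar; it moves down with the bar. Neighbouring dots are 43 mm apart along the arc. The point midway between the fingertips is what counts as being on a dot.
- mark7 (a point): Centre of the seventh and largest dot, orange, 17 mm in diameter, flat on the top surface of the touch bar; it moves down with the bar. Neighbouring dots are 43 mm apart along the arc. The point midway between the fingertips is what counts as being on a dot.
- guard_comb: Loose black clipper guard comb, 37 x 44 x 20 mm (x, y, z), lying on the white disc inside the arc, near the disc's centre. Origin about the centre of its underside. Leave it alone.
- trimmer: Loose bronze-coloured trimmer lying on the counter, 145 x 40 x 36 mm, long along its x. Origin at the middle of its underside. Leave it alone.
- tweezer: Loose steel tweezer lying on the counter beyond the dimmer, 98 x 9 x 8 mm, long along its x. Origin at the middle of its underside. Leave it alone.
- drawers: Fixed stack of three clear plastic drawers, 200 x 150 x 138 mm (x, y, z), the top one pulled out 100 mm towards its -x with two guard combs in it. Origin at the centre of the stack's underside. Not part of the job.
Things that resemble listed ones, but are neither listed nor needed, are in the scene too. Several things have the shape of the dimmer; the one meant has the colours described above.

How it is judged (in metres and radians):
On the way, in this order (a step that is already met when the one before it is completed fails the run):
1. a fingertip presses the bar lightly at dot 1 (smallest, green), within 18 mm of its centre (horizontal distance between the grasp point and mark1 below 0.018 m and contact force between the fingers and touch_bar above 0.3 N and value of joint touch_bar above 0.0007 m), for 0.05 s.
2. a fingertip presses the bar lightly at dot 2, within 18 mm of its centre (horizontal distance between the grasp point and mark2 below 0.018 m and contact force between the fingers and touch_bar above 0.3 N and value of joint touch_bar above 0.0007 m), for 0.05 s.
3. a fingertip presses the bar lightly at dot 3, within 18 mm of its centre (horizontal distance between the grasp point and mark3 below 0.018 m and contact force between the fingers and touch_bar above 0.3 N and value of joint touch_bar above 0.0007 m), for 0.05 s.
4. a fingertip presses the bar lightly at dot 4, within 18 mm of its centre (horizontal distance between the grasp point and mark4 below 0.018 m and contact force between the fingers and touch_bar above 0.3 N and value of joint touch_bar above 0.0007 m), for 0.05 s.
5. a fingertip presses the bar lightly at dot 5, within 18 mm of its centre (horizontal distance between the grasp point and mark5 below 0.018 m and contact force between the fingers and touch_bar above 0.3 N and value of joint touch_bar above 0.0007 m), for 0.05 s.
6. a fingertip presses the bar lightly at dot 6, within 18 mm of its centre (horizontal distance between the grasp point and mark6 below 0.018 m and contact force between the fingers and touch_bar above 0.3 N and value of joint touch_bar above 0.0007 m), for 0.05 s.
7. a fingertip presses the bar lightly at dot 7 (largest, orange), within 18 mm of its centre (horizontal distance between the grasp point and mark7 below 0.018 m and contact force between the fingers and touch_bar above 0.3 N and value of joint touch_bar above 0.0007 m), for 0.05 s.
At the end, for the whole second after the job is handed in: The fingertips rest on the bar within 18 mm of the centre of the orange largest dot, holding the bar between 0.7 and 9.5 mm down with at least 0.3 N, and comb, trimmer and tweezer lie within 8 mm of where they were (all of step 7 and value of joint touch_bar below 0.0095 m and distance of each of guard_comb, trimmer, tweezer from where it was at the start of the episode below 0.008 m); the arm keeps its last pose, push and grip.
It fails at once if the touch bar is pressed to its stop (more than 9.5 mm down, or more than 15 N) (value of joint touch_bar above 0.0095 m or contact force between the fingers and touch_bar above 15 N).
It fails at once if the finger leaves the bar, or comes down on it, at one of the dots 2 to 6 (value of joint touch_bar below 0.0003 m and (distance between the grasp point and mark2 below 0.027 m or distance between the grasp point and mark3 below 0.027 m or distance between the grasp point and mark4 below 0.027 m or distance between the grasp point and mark5 below 0.027 m or distance between the grasp point and mark6 below 0.027 m)).
It fails at once if the guard comb, trimmer or tweezer is moved by more than 8 mm (distance of any of guard_comb, trimmer, tweezer from where it was at the start of the episode above 0.008 m).
It also fails if it takes over 48 s, if anything falls off the work surface, if the arm or the gripper's body presses on something with over 40 N, if the wrist force passes 120 N, or if a joint passes its speed limit or range.

### The arm

A 6-joint arm with a two-finger parallel gripper is mounted at the origin on the work surface. World frame = base frame: x ahead of the robot, y to its left, z up, the work surface at z = 0. Lengths are in mm, angles in rad, forces in N, time in s.
With the tool pointing down it reaches from about 300 to 850 mm from the base axis. Payload 5.4 kg.
Tool frame: the origin (TCP) lies at the very end of the fingers, on their centre line; the grasp point (between the pads) lies 19 mm behind it; z points along the fingers, y is the direction in which the jaws open and shut (so a half turn about z gives the same grasp; the last joint's range is limited). The gripper opens to 85 mm and grips with 20 to 120 N. Pads are 22 mm wide; open, the fingers measure 114 mm over their backs; the gripper's body (76 mm by 85 mm) begins 54 mm behind the grasp point. The pads swing forward as they close: fully open they stand 13 mm farther back than shut.
Start: joints at [0.949, 0.158, 1.597, -0, 1.386, -0.21], TCP at [230.157, 526.91, 231.299] pointing down, gripper open.
Joint ranges: [-2.91, 2.91], [-0.94, 2.29], [0.18, 2.7], [-1.29, 4.43], [0.17, 2.64], [-3, 3]. Speed limits (rad/s): [2.57, 2.57, 3.14, 3.14, 3.14, 3.14].

### API

Orientations are given as a unit quaternion [x, y, z, w].
In Python, from bench import get_obs, capture, finish_job gives the robot as it stands.
- The arm moves only by the shell command python3 -m handwheel 'ROWS' [FORCE]. ROWS is JSON, a list of rows, each a list of 5 numbers: the closure, from 0 (fully open) to 1 (shut), then the shift along the tool's x, y, z in mm, then the turn about the tool's z in rad. A call has 1 to 12 rows; each row is the pose to reach, as a shift and turn from the pose measured when the call began, along the tool's axes at that moment; what a row does not reach only later rows make up. A row lasts 1/12 s, in which the tool goes at most 41.7 mm and 7.16 degrees, less where a joint would pass 70% of its speed; a pose out of reach is approached as far as the arm can. A call with a gripper value outside its range is refused whole. The fingers move at their own pace and stop on an object; FORCE is the grip in N (left out, the last holds). Time passes only in rows, so rows that repeat a pose let the fingers close. It gives the time, the measured TCP pose, the force and the opening at its end, in the units of the state.
- get_obs(): the state, without advancing time (a new reading comes with each control period).
- capture(name): name is "scene" or "top"; returns a dict with "image" (420x560x3 uint8, red, green, blue), "range_z" (420x560 float32, mm along the optical axis (not along the pixel's ray), 0 where there is no reading), "intrinsics" (3x3 intrinsics, pixels), "dist" ([k1, k2, p1, p2, k3] as OpenCV has them; the pictures are not rectified), "pose" (4x4, takes a point from camera to world coordinates). Camera axes: x right, y up, looking along -z (the intrinsics and any distortion apply to the point x, -y, -z); pixel columns grow to the right and rows downward; lengths in mm; the calibration is good to about 2 mm. A picture is of the moment at which its call begins.
- finish_job(): hands the job in, once; it reports no verdict.
The state is a dict: "time": time; "joint_pos": joint angles; "qvel": joint speeds; "effort": joint torques, N m; "ee_pos": TCP position; "orientation": TCP orientation; "ft_force": force on the tool from outside, world axes, zero at the start; "moment": the same for the moment, N m; "grip_width": opening from 0.0 (shut) to 1.0 (fully open).
Only numpy, scipy, OpenCV 4.12 (cv2) and the standard library are available. Lean on these libraries where they do the work, as an engineer would, in place of code of your own. Each camera call takes 0.05 s, during which the arm holds its last target. There are 200 camera calls.

## Working session

There is one attempt and no reset: what is moved stays moved. The work goes in short steps, Python scripts to look and compute and a shell command to move; the robot and the scene stay as the last step left them, time stands still between calls to the robot, and variables do not carry over. Pictures are saved under pics/ and viewed, on a budget of 10 in all, crops included, one or two more only if the job needs it, and the job is handed in when it is done.

```bash
mkdir -p pics; python3 - <<'E'
from bench import *
import cv2,numpy as np
print(get_obs())
a=[capture(n) for n in("top","scene")]
for n,c in zip(("top","scene"),a):
    np.savez(f"pics/{n}.npz",**c); cv2.imwrite(f"pics/{n}0.png",c["image"][:,:,::-1]); print(c["intrinsics"],c["dist"],c["pose"])
E
```

```text
{'time': 0.0, 'joint_pos': array([ 9.48904422e-01,  1.59074695e-01,  1.59822009e+00,  2.50183514e-05,
        1.38620843e+00, -2.10117466e-01]), 'qvel': array([ 0.00085688, -0.00059883, -0.00165132,  0.00073117, -0.00085075,
        0.00082789]), 'effort': array([ 8.73349563e-05, -3.95998406e+01, -3.31431878e+01, -2.04844423e-04,
        8.19278648e-03, -3.03499540e-06]), 'ee_pos': array([229.80197779, 526.431826  , 230.30857852]), 'orientation': array([ 2.04437887e-01,  9.78879072e-01, -8.68837685e-04, -3.97283732e-04]), 'ft_force': array([-0.17556726,  0.42794757,  0.20218811]), 'moment': array([ 0.00189194, -0.0149175 ,  0.04640897]), 'grip_width': 1.0017486573268282}
[[469.72940853   0.         276.02737856]
 [  0.         469.72940853 210.37901957]
 [  0.           0.           1.        ]] [-0.11390174  0.          0.          0.          0.        ] [[ 2.97749108e-02  9.96319820e-01 -8.03758122e-02  4.24986033e+02]
 [-9.99527564e-01  2.90644138e-02 -9.99545145e-03  1.02997266e+00]
 [-7.62259052e-03  8.06354534e-02  9.96714513e-01  1.66590797e+03]
 [ 0.00000000e+00  0.00000000e+00  0.00000000e+00  1.00000000e+00]]
[[496.17698733   0.         274.89032539]
 [  0.         496.17698733 210.96106621]
 [  0.           0.           1.        ]] [-0.11003973  0.          0.          0.          0.        ] [[-2.03771323e-01 -7.11953412e-01  6.72011598e-01  1.43821107e+03]
 [ 9.78802907e-01 -1.62557140e-01  1.24579476e-01  1.73419212e+02]
 [ 2.05455004e-02  6.83152630e-01  7.29986552e-01  1.01809584e+03]
 [ 0.00000000e+00  0.00000000e+00  0.00000000e+00  1.00000000e+00]]
```

View pics/top0.png

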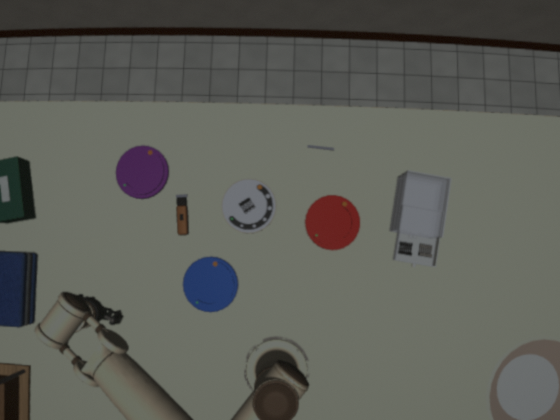

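View pics/scene0.png

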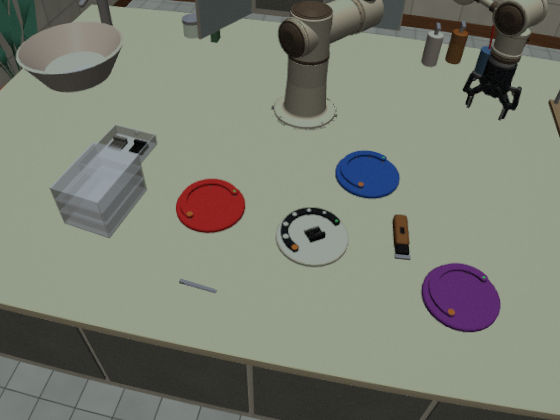

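The top view shows the white dimmer at about (248,205), with the orange dot at (260,187). In the scene view it is at (312,236), with orange at (295,247) and green at (337,221). The red, blue and purple ones are decoys.

```bash
cat > h.py <<'E'
import cv2,numpy as np
def ray(c,uv,z):
    n=cv2.undistortPoints(np.array([[uv]],float),c["intrinsics"],c["dist"])[0,0]
    T=c["pose"]; d=T[:3,:3]@[n[0],-n[1],-1]; o=T[:3,3]
    return o+d*(z-o[2])/d[2]
E
python3 - <<'E'
from h import *
for n,(u0,v0,u1,v1) in(("top",(215,172,282,240)),("scene",(270,200,355,270))):
    c=dict(np.load(f"pics/{n}.npz")); im=c["image"][v0:v1,u0:u1]
    hsv=cv2.cvtColor(im,cv2.COLOR_RGB2HSV)
    k=6; big=cv2.resize(im,None,fx=k,fy=k,interpolation=cv2.INTER_CUBIC); cv2.imwrite(f"pics/{n}_crop.png",np.clip(big[:,:,::-1]*1.3,0,255).astype(np.uint8))
    hb=cv2.cvtColor(big,cv2.COLOR_RGB2HSV)
    def uv(p): return ((p[0]+.5)/k-.5+u0,(p[1]+.5)/k-.5+v0)
    for nm,m in(("orange",(hb[...,0]<20)&(hb[...,1]>110)&(hb[...,2]>90)),("green",(hb[...,0]>45)&(hb[...,0]<85)&(hb[...,1]>100)),("whitebright",None)):
        if m is None:
            g=cv2.cvtColor(big,cv2.COLOR_RGB2GRAY); m=g>105
        q,_,st,ce=cv2.connectedComponentsWithStats(m.astype(np.uint8))
        for s,p in zip(st[1:],ce[1:]):
            if s[4]>20: print(n,nm,s[4]/k/k,np.round(uv(p),1),np.round(ray(c,uv(p),30),1))
    r=c["range_z"]; print(n,im.shape,"disc px",)
E
python3 -c "
import cv2,numpy as np
a=cv2.imread('pics/top_crop.png');b=cv2.imread('pics/scene_crop.png')
h=420;b=b[:h];a=a[:h,:390];cv2.imwrite('pics/both.png',np.hstack([a[:h],np.zeros((a.shape[0],4,3),np.uint8),np.pad(b,((0,a.shape[0]-b.shape[0] if a.shape[0]>b.shape[0] else 0),(0,0),(0,0)))[:a.shape[0],:400]]))"
```

```text
top orange 10.166666666666666 [259.1 186.6] [639.   79.2  30. ]
top green 3.1666666666666665 [231.5 218.3] [524.4 172.2  30. ]
top whitebright 3690.9166666666665 [246.5 204.1] [575.8 121.3  30. ]
top whitebright 2.722222222222222 [267.4 195.7] [607.6  49.1  30. ]
top whitebright 1.6944444444444444 [269.4 207.7] [565.5  41.   30. ]
top (68, 67, 3) disc px
scene orange 27.944444444444443 [294.3 246.5] [639.6  78.7  30. ]
scene green 14.222222222222221 [336.2 220.2] [525.3 172.9  30. ]
scene green 1.4722222222222223 [323.6 234.1] [581.6 146.3  30. ]
scene green 0.638888888888889 [318.6 237.7] [596.7 135.2  30. ]
scene green 2.25 [314.3 238.8] [602.7 124.9  30. ]
scene whitebright 4921.916666666667 [313.3 235.6] [592.7 120.7  30. ]
scene whitebright 5.777777777777778 [323.9 212. ] [502.5 136.1  30. ]
scene whitebright 12.027777777777779 [294.  213.5] [526.3  57.5  30. ]
scene whitebright 1.0833333333333333 [335.9 220.3] [525.6 172.3  30. ]
scene whitebright 15.611111111111112 [285.2 223.3] [566.5  40.9  30. ]
scene whitebright 20.083333333333332 [285.3 235.6] [608.8  49.2  30. ]
scene (70, 85, 3) disc px
```

View pics/both.png

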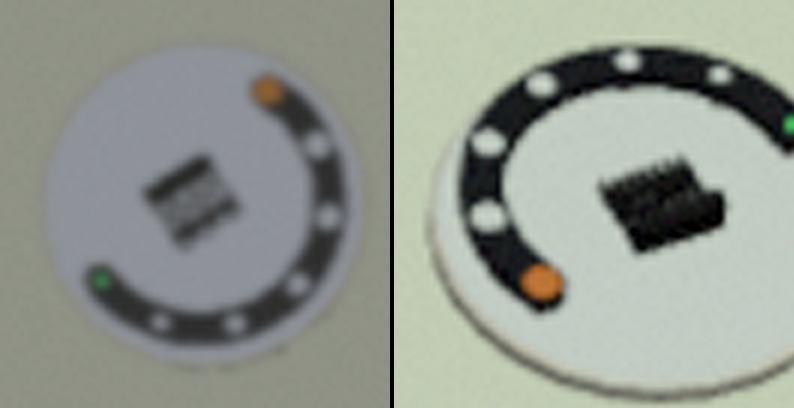

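```bash
cat >> h.py <<'E'
from scipy.spatial.transform import Rotation as R
C=np.array([573.8,115.7]); A0=np.arctan2(-.7747,-.6326)
def arc(deg): a=A0+np.radians(deg); return C+75*np.array([np.cos(a),np.sin(a)])
def rows(pts):
    "world targets -> tool shifts from the present pose"
    from bench import get_obs
    o=get_obs(); p=o["ee_pos"]; M=R.from_quat(o["orientation"])
    deg=np.degrees(np.arctan2(*(p[:2]-C)[::-1])-A0); print("t",round(o["time"],2),"tcp",p.round(2),"F",o["ft_force"].round(2),"w",round(o["grip_width"],3),"arc deg",round((deg+180)%360-180,1),"r",round(np.hypot(*(p[:2]-C)),1),"tilt",M.as_matrix()[:,2].round(4), "q",o["joint_pos"].round(2))
    for t in pts: print(M.inv().apply(np.array(t)-p).round(1).tolist())
E
python3 - <<'E'
from h import *
for i in range(7): print(arc(-100+200/6*i).round(1),end=' ')
c=dict(np.load("pics/top.npz"));print("comb",ray(c,(247,205.5),32),"trimmer",ray(c,(182,215),36))
g=arc(-100); rows([[*g,230],[*g,80]])
E
```

```text
[524.8 172.5] [501.7 136.2] [502.2  93.2] [526.4  57.6] [566.1  41.1] [608.4  49.1] [639.2  79.1] comb [570.89172442 119.36521416  32.        ] trimmer [530.60702406 345.86324142  36.        ]
t 0.1 tcp [229.86 526.48 230.42] F [-0.22 -0.66  0.16] w 0.997 arc deg -100.8 r 535.8 tilt [-0.001  -0.0014 -1.    ] q [ 0.95  0.16  1.6  -0.    1.39 -0.21]
[-412.0, -206.3, 0.6]
[-412.0, -206.1, 150.6]
```

```bash
python3 -m handwheel '[[1,-33,-17,0,0],[1,-68,-34,0,0],[1,-103,-52,0,0],[1,-138,-69,0,0],[1,-173,-86,0,0],[1,-208,-103,0,0],[1,-243,-121,0,0],[1,-278,-138,0,0],[1,-313,-156,0,0],[1,-348,-174,0,0],[1,-382,-191,0,0],[1,-412,-206,0,0]]' 20
python3 -c "
from h import *
rows([[*arc(-100),80],[*arc(-100),40]])"
```

```text
time: 1.1
ee_pos: [525.9, 170.6, 230.2]
orientation: [0.205, 0.979, -0.001, -0.001]
ft_force: [0.3, 0.1, 0.1]
grip_width: -0.006
t 1.1 tcp [525.88 170.58 230.18] F [0.32 0.13 0.09] w -0.006 arc deg -99.6 r 72.9 tilt [-0.0015 -0.0017 -1.    ] q [ 0.1   0.1   1.66 -0.    1.38 -1.06]
[1.6, 1.7, 150.2]
[1.6, 1.8, 190.2]
```

```bash
python3 -m handwheel '[[1,1.5,1.5,30,0],[1,1.5,1.5,60,0],[1,1.5,1.5,90,0],[1,1.5,1.5,120,0],[1,1.5,1.5,145,0],[1,1.5,1.5,165,0],[1,1.5,1.5,180,0],[1,1.5,1.5,185,0],[1,1.5,1.5,185,0],[1,1.5,1.5,185,0]]'
python3 - <<'E'
from h import *
from bench import capture
rows([[*arc(-100),30],[*arc(-100),26]])
c=capture("scene"); im=c["image"][150:270,250:400]; cv2.imwrite("pics/s1.png",cv2.resize(im[:,:,::-1],None,fx=5,fy=5,interpolation=cv2.INTER_CUBIC))
E
```

```text
time: 1.93
ee_pos: [525.1, 172.3, 45.6]
orientation: [0.205, 0.979, -0.001, -0.0]
ft_force: [-0.3, 0.1, -0.1]
grip_width: 0.0
t 1.93 tcp [525.11 172.27  45.62] F [-0.32  0.09 -0.13] w 0.0 arc deg -100.0 r 74.6 tilt [-0.0012 -0.0017 -1.    ] q [ 0.1   0.32  1.8  -0.    1.02 -1.06]
[0.4, 0.1, 15.6]
[0.4, 0.1, 19.6]
```

View pics/s1.png

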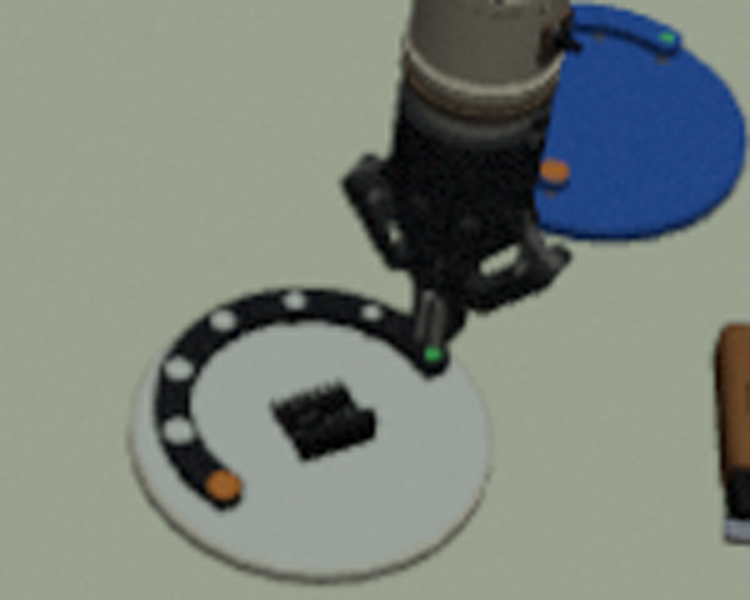

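The crop shows the shut fingertips just over the green dot at crop pixel (432,354), and the comb untouched at (323,418). I'll go down slowly.

```bash
python3 -m handwheel '[[1,0.4,0,5,0],[1,0.4,0,9,0],[1,0.4,0,12,0],[1,0.4,0,14,0],[1,0.4,0,15,0],[1,0.4,0,16,0],[1,0.4,0,17,0],[1,0.4,0,18,0],[1,0.4,0,18,0],[1,0.4,0,18,0]]'
python3 -c "
from h import *
rows([[*arc(-100),26]])"
```

```text
time: 2.82
ee_pos: [525.3, 172.5, 28.4]
orientation: [0.205, 0.979, -0.001, 0.0]
ft_force: [-1.1, 0.2, 2.6]
grip_width: -0.002
t 2.82 tcp [525.33 172.48  28.45] F [-1.09  0.17  2.63] w -0.002 arc deg -100.3 r 74.6 tilt [ 2.0e-04 -1.5e-03 -1.0e+00] q [ 0.1   0.35  1.8  -0.    0.99 -1.06]
[0.5, -0.2, 2.4]
```

```bash
python3 -m handwheel '[[1,0,0,0.7,0],[1,0,0,1.4,0],[1,0,0,2,0],[1,0,0,2,0],[1,0,0,2,0]]'
python3 -c "
from h import *
rows([[*arc(d),26] for d in np.linspace(-95,-60,8)])"
```

```text
time: 3.23
ee_pos: [525.4, 172.5, 26.5]
orientation: [0.205, 0.979, -0.001, 0.0]
ft_force: [-2.0, 0.7, 3.4]
grip_width: -0.004
t 3.23 tcp [525.37 172.5   26.52] F [-2.02  0.72  3.36] w -0.004 arc deg -100.3 r 74.6 tilt [ 2.0e-04 -1.5e-03 -1.0e+00] q [ 0.1   0.36  1.8  -0.    0.98 -1.06]
[3.1, -6.2, 0.5]
[5.1, -12.5, 0.5]
[6.6, -18.8, 0.5]
[7.5, -25.3, 0.5]
[7.9, -31.8, 0.6]
[7.6, -38.4, 0.6]
[6.8, -44.9, 0.6]
[5.5, -51.3, 0.6]
```

```bash
python3 -m handwheel '[[1,1.5,-3,0.5,0],[1,3,-6,0.5,0],[1,4,-9.5,0.5,0],[1,5,-12.5,0.5,0],[1,6,-15.5,0.5,0],[1,6.5,-19,0.5,0],[1,7,-22,0.5,0],[1,7.5,-25.5,0.5,0],[1,8,-28.5,0.5,0],[1,8,-32,0.5,0],[1,8,-35,0.5,0],[1,7.5,-38.5,0.5,0]]'
python3 -c "
from h import *
rows([[*arc(d),26] for d in np.linspace(-70,-20,11)])"
```

```text
time: 4.23
ee_pos: [502.7, 140.1, 26.0]
orientation: [0.205, 0.979, -0.001, 0.0]
ft_force: [0.7, 2.6, 4.1]
grip_width: -0.003
t 4.23 tcp [502.7  140.07  25.99] F [0.66 2.56 4.09] w -0.003 arc deg -69.7 r 75.2 tilt [-3.0e-04 -1.3e-03 -1.0e+00] q [ 0.04  0.29  1.89 -0.    0.96 -1.12]
[-0.1, 0.4, -0.0]
[-0.9, -6.1, 0.0]
[-2.3, -12.5, 0.0]
[-4.2, -18.7, 0.0]
[-6.6, -24.8, 0.0]
[-9.6, -30.6, 0.0]
[-13.0, -36.2, 0.0]
[-17.0, -41.4, 0.1]
[-21.3, -46.3, 0.1]
[-26.1, -50.8, 0.1]
[-31.3, -54.8, 0.1]
```

Contact is steady and the tip is on the arc, so I'll continue.

```bash
python3 -m handwheel '[[1,-0.5,-3,0,0],[1,-1,-6,0,0],[1,-1.5,-9,0,0],[1,-2.5,-12.5,0,0],[1,-3,-15.5,0,0],[1,-4,-18.5,0,0],[1,-5.5,-21.5,0,0],[1,-6.5,-25,0,0],[1,-8,-28,0,0],[1,-9.5,-30.5,0,0],[1,-11.5,-33.5,0,0],[1,-13,-36,0,0]]'
python3 -c "
from h import *
rows([[*arc(d),26] for d in np.linspace(-40,10,11)])"
```

```text
time: 5.23
ee_pos: [500.1, 101.5, 26.0]
orientation: [0.205, 0.979, -0.001, -0.0]
ft_force: [-0.4, 3.5, 3.7]
grip_width: 0.0
t 5.23 tcp [500.07 101.5   25.95] F [-0.4   3.54  3.71] w 0.0 arc deg -39.9 r 75.1 tilt [-7.0e-04 -1.4e-03 -1.0e+00] q [-0.04  0.26  1.92 -0.    0.95 -1.19]
[0.0, 0.2, -0.0]
[-3.9, -5.0, -0.0]
[-8.3, -9.9, -0.0]
[-13.0, -14.4, -0.0]
[-18.2, -18.4, -0.0]
[-23.7, -22.0, -0.0]
[-29.4, -25.1, -0.0]
[-35.5, -27.6, -0.0]
[-41.7, -29.7, -0.0]
[-48.1, -31.1, -0.0]
[-54.5, -32.1, -0.0]
```

```bash
python3 -m handwheel '[[1,-2,-2.5,0,0],[1,-4,-5,0,0],[1,-6,-7.5,0,0],[1,-8.5,-10,0,0],[1,-10.5,-12,0,0],[1,-13,-14.5,0,0],[1,-15.5,-16.5,0,0],[1,-18,-18.5,0,0],[1,-21,-20,0,0],[1,-23.5,-22,0,0],[1,-26.5,-23.5,0,0],[1,-29.5,-25,0,0]]'
python3 -c "
from h import *
rows([[*arc(d),26] for d in np.linspace(-10,40,11)])"
```

```text
time: 6.23
ee_pos: [517.1, 66.5, 25.9]
orientation: [0.205, 0.979, -0.001, -0.0]
ft_force: [-3.2, 1.9, 3.6]
grip_width: 0.001
t 6.23 tcp [517.1   66.48  25.9 ] F [-3.22  1.95  3.61] w 0.001 arc deg -9.8 r 75.1 tilt [-0.0011 -0.0014 -1.    ] q [-0.1   0.29  1.89 -0.    0.96 -1.26]
[0.2, 0.2, -0.1]
[-5.8, -2.4, -0.1]
[-12.0, -4.4, -0.1]
[-18.4, -5.9, -0.1]
[-24.9, -6.8, -0.1]
[-31.4, -7.2, -0.1]
[-38.0, -6.9, -0.1]
[-44.5, -6.2, -0.1]
[-50.9, -4.8, -0.1]
[-57.1, -2.9, -0.1]
[-63.2, -0.5, -0.1]
```

```bash
python3 -m handwheel '[[1,-3,-1,0,0],[1,-6,-2.5,0,0],[1,-9,-3.5,0,0],[1,-12,-4.5,0,0],[1,-15,-5,0,0],[1,-18.5,-6,0,0],[1,-21.5,-6.5,0,0],[1,-25,-7,0,0],[1,-28,-7,0,0],[1,-31.5,-7,0,0],[1,-35,-7,0,0],[1,-38,-7,0,0]]'
python3 -c "
from h import *
rows([[*arc(d),26] for d in np.linspace(20,70,11)])"
```

```text
time: 7.23
ee_pos: [549.4, 44.6, 25.9]
orientation: [0.205, 0.979, -0.001, -0.0]
ft_force: [-1.2, 0.8, 3.7]
grip_width: -0.002
t 7.23 tcp [549.44  44.64  25.89] F [-1.24  0.77  3.72] w -0.002 arc deg 20.3 r 75.1 tilt [-0.0011 -0.0015 -1.    ] q [-0.14  0.35  1.81 -0.    0.98 -1.29]
[0.4, 0.1, -0.1]
[-6.1, 0.9, -0.1]
[-12.5, 2.2, -0.1]
[-18.7, 4.1, -0.1]
[-24.8, 6.6, -0.1]
[-30.6, 9.5, -0.1]
[-36.2, 13.0, -0.1]
[-41.4, 16.9, -0.2]
[-46.3, 21.3, -0.2]
[-50.8, 26.1, -0.2]
[-54.8, 31.2, -0.2]
```

```bash
python3 -m handwheel '[[1,-3,0.5,0,0],[1,-6,1,0,0],[1,-9,1.5,0,0],[1,-12.5,2.2,0,0],[1,-15.5,3,0,0],[1,-18.7,4.1,0,0],[1,-22,5.2,0,0],[1,-24.8,6.6,0,0],[1,-27.8,8,0,0],[1,-30.6,9.5,0,0],[1,-33.5,11.2,0,0],[1,-36.2,13,0,0]]'
python3 -c "
from h import *
rows([[*arc(d),26] for d in np.linspace(50,100,11)])"
```

```text
time: 8.23
ee_pos: [588.2, 42.0, 25.9]
orientation: [0.205, 0.979, -0.001, -0.0]
ft_force: [-1.9, -0.5, 3.3]
grip_width: -0.001
t 8.23 tcp [588.21  41.96  25.88] F [-1.95 -0.46  3.28] w -0.001 arc deg 50.3 r 75.1 tilt [-0.001  -0.0017 -1.    ] q [-0.13  0.44  1.69 -0.    1.01 -1.29]
[0.4, -0.1, -0.1]
[-4.8, 3.8, -0.1]
[-9.7, 8.2, -0.1]
[-14.2, 13.0, -0.1]
[-18.2, 18.1, -0.2]
[-21.8, 23.6, -0.2]
[-24.9, 29.4, -0.2]
[-27.4, 35.4, -0.2]
[-29.5, 41.6, -0.2]
[-31.0, 48.0, -0.2]
[-31.9, 54.5, -0.2]
```

```bash
python3 -m handwheel '[[1,-2.5,2,0,0],[1,-4.8,3.8,0,0],[1,-7.3,6,0,0],[1,-9.7,8.2,0,0],[1,-12,10.5,0,0],[1,-14.2,13,0,0],[1,-16.3,15.5,0,0],[1,-18.2,18.1,0,0],[1,-20,20.8,0,0],[1,-21.8,23.6,0,0],[1,-23.4,26.5,0,0],[1,-24.9,29.4,0,0]]'
python3 -c "
from h import *
rows([[*arc(d),26] for d in np.linspace(80,100,9)])"
```

```text
time: 9.23
ee_pos: [623.2, 59.1, 25.9]
orientation: [0.205, 0.979, -0.001, -0.0]
ft_force: [-2.6, -0.9, 4.0]
grip_width: 0.003
t 9.23 tcp [623.19  59.05  25.9 ] F [-2.61 -0.93  4.03] w 0.003 arc deg 80.3 r 75.2 tilt [-7.0e-04 -1.8e-03 -1.0e+00] q [-0.1   0.52  1.58 -0.    1.04 -1.25]
[0.3, -0.3, -0.1]
[-1.0, 2.7, -0.1]
[-2.2, 5.7, -0.1]
[-3.3, 8.8, -0.1]
[-4.3, 11.9, -0.1]
[-5.1, 15.1, -0.1]
[-5.8, 18.3, -0.1]
[-6.3, 21.5, -0.1]
[-6.7, 24.8, -0.1]
```

```bash
python3 -m handwheel '[[1,-1,2.7,0,0],[1,-2.2,5.7,0,0],[1,-3.3,8.8,0,0],[1,-4.3,11.9,0,0],[1,-5.1,15.1,0,0],[1,-5.8,18.3,0,0],[1,-6.3,21.5,0,0],[1,-6.7,24.5,0,0],[1,-6.7,24.5,0,0],[1,-6.7,24.5,0,0],[1,-6.7,24.5,0,0]]'
python3 - <<'E'
from h import *
from bench import capture
rows([[*arc(100),26]])
c=capture("scene"); im=c["image"][190:310,190:440]; cv2.imwrite("pics/s2.png",cv2.resize(im[:,:,::-1],None,fx=3,fy=3,interpolation=cv2.INTER_CUBIC))
a=np.load("pics/scene.npz")["image"]
for n,(u0,v0,u1,v1) in dict(trimmer=(385,205,420,265),tweezer=(170,270,225,300)).items(): print(n,np.abs(c["image"][v0:v1,u0:u1].astype(int)-a[v0:v1,u0:u1]).mean().round(2))
E
```

```text
time: 10.15
ee_pos: [639.6, 79.4, 26.1]
orientation: [0.205, 0.979, -0.0, 0.0]
ft_force: [0.5, 1.5, 4.6]
grip_width: 0.002
t 10.15 tcp [639.62  79.42  26.09] F [0.5  1.45 4.55] w 0.002 arc deg 100.4 r 75.2 tilt [ 6.e-04 -8.e-04 -1.e+00] q [-0.06  0.55  1.53 -0.    1.06 -1.22]
[0.2, -0.5, 0.1]
trimmer 3.52
tweezer 3.69
```

View pics/s2.png

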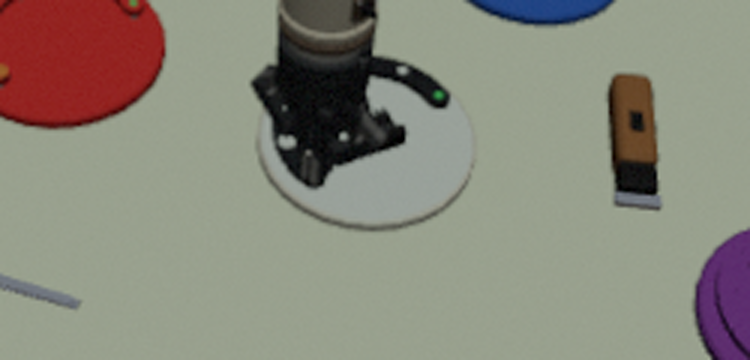

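The fingertips are at the orange dot's place, crop (315,180), and the trimmer and tweezer haven't moved. The gripper hides the comb here, so I'll check it in the top view.

```bash
python3 - <<'E'
from h import *
from bench import capture
c=capture("top")["image"]; a=np.load("pics/top.npz")["image"]
f=lambda i:cv2.resize(i[170:242,212:284,::-1],None,fx=5,fy=5,interpolation=cv2.INTER_CUBIC)
cv2.imwrite("pics/t2.png",np.hstack([f(a),f(c)])); rows([])
E
```

```text
t 10.25 tcp [639.63  79.34  26.16] F [0.55 1.49 3.41] w -0.001 arc deg 100.3 r 75.2 tilt [ 6.e-04 -8.e-04 -1.e+00] q [-0.06  0.55  1.53 -0.    1.06 -1.22]
```

View pics/t2.png

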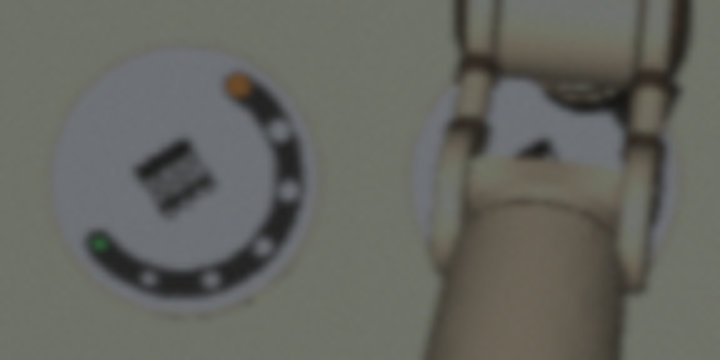

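The comb's visible top corner, at (545,142) in the right half, matches its start position of (187,142) + 360. It hasn't moved, so I'm handing in.

```bash
python3 -c "
from bench import finish_job
print(finish_job())"
```

```text
the job is handed in; nothing more can be done
None
```

I put the shut fingertips on the green dot and ran them along the bar over every dot to the orange one in one unbroken slide. They are still resting on the orange dot, holding the bar down. The job was handed in at about 10 s; no verdict is reported.

- **Along the way:** once the bar was pressed to sliding depth, the vertical force read 3.3–4.6 N at the end of every move. That means the bar was about 4 mm down, clear of both lifting off and its stop. The fingertips stayed within about 0.5 mm of the 75 mm arc radius.
- **At the end:** the tip was about 0.5 mm from my estimate of the orange dot's centre. The height was 26.2 mm, roughly 4 mm down, with 3.4 N vertical force.
- **Other things:** the trimmer and tweezer look unmoved in the last scene picture. The arm hid most of the comb, but the one corner I could see was where it started. No check failed or disagreed.

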